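Close up the coffee grinder

TASK

The coffee grinder has been left with its hopper flap up and its grounds drawer out: with the fingertips, push the flap down until it is fully shut and push the drawer in until it is fully home. Only push: the grinder must stay standing where it is, neither lifted nor shoved along, and the coffee pot and the cups must be left standing where they are.

Things in the scene. Friction and masses are not known exactly. Their poses are not given: they have to be found in the camera images.
- grinder: The coffee grinder, a white plastic machine of some 2 to 3.3 kg standing loose on rubber feet on the wooden board. Origin: centre of its underside, z up; its -x axis points out of its front, the side where the drawer comes out. Base box: x -90 to 70 mm, y -65 to 65, z 0 to 70. Tower with square hopper on its rear part: x -30 to 70, y -55 to 55, z up to 190 (hopper rim). So a 60 mm deep ledge, 70 mm high, lies in front of the tower
- flap_hinge (a point): Middle of the flap's hinge line, which is the rear top edge of the hopper: grinder frame x 70, y 0, z 190 mm. The hinge line runs along the grinder's y
- flap (a joint): Hopper flap angle in rad: 0 = shut, lying level on the hopper rim; 1.57 = standing upright along the grinder's rear. Starts between 0.8 and 1.45. Its stiff hinge keeps it where it is left (about 0.1 N m to move it, 1 to 2 N near the free edge), so it has to be pushed all the way down. To shut it, the free edge swings over towards the grinder's front and down
- flap_edge (a point): Middle of the flap's free edge, on its outer face (the face that is on top when shut, and looks to the grinder's rear when upright). The flap is a plain white plate, 102 mm from hinge to free edge, 112 mm wide, 5 mm thick; hinge line on its inner face
- drawer (a joint): How far the grounds drawer is out, in m: 0 = fully home, stop at 0.065. Starts between 0.03 and 0.055. It slides in the grinder's x direction against about 1.5 N of friction, with no catch and no spring
- drawer_pull (a point): Middle of the front edge of the drawer's pull, a fixed lip 60 mm wide, 6 mm thick that juts 13 mm out of the flat grey drawer front, 60 mm above the grinder's underside. The drawer front is 124 mm wide and reaches from 10 to 66 mm above the grinder's underside. With the drawer home this point lies at grinder frame x -111, y 0, z 60 mm
- board: Fixed wooden board, 420 x 700 x 18 mm, on which everything stands; origin: centre of its underside, on the counter
- jebena: Coffee pot of dark clay, round belly 112 mm across, thin neck, 186 mm high with its stopper, loose; origin: centre of its underside
- cup0: Small white handleless cup, 58 mm across, 48 mm high, loose; origin: centre of its underside
- cup1: Small white handleless cup, 58 mm across, 48 mm high, loose; origin: centre of its underside
- cup2: Small white handleless cup, 58 mm across, 48 mm high, loose; origin: centre of its underside
Mind the look-alikes: they are no part of the job. What is shaped like the jebena but turquoise is not meant. There is more than one size of the grinder; the job needs the larger.

How it is judged:
At the end, for the whole second after the job is handed in: The flap is shut (within 0.06 rad of level), the drawer is home (within 4 mm), the grinder stands at rest within 15 mm of where it stood, the pot and cups stand upright within 20 mm of where they stood (value of joint flap below 0.06 rad and value of joint drawer below 0.004 m and distance of grinder from where it was at the start of the episode below 0.015 m and angle between grinder's own z axis and vertical below 0.05 rad and linear speed of grinder below 0.01 m/s and distance of each of jebena, cup0, cup1, cup2 from where it was at the start of the episode below 0.02 m and angle between each of jebena, cup0, cup1, cup2's own z axis and vertical below 0.1 rad); the robot touches nothing.
It fails at once if the grinder is lifted, tipped or shoved more than 15 mm (distance of grinder from where it was at the start of the episode above 0.015 m or angle between grinder's own z axis and vertical above 0.12 rad).
It fails at once if the pot or a cup is lifted, knocked or moved more than 20 mm (distance of any of jebena, cup0, cup1, cup2 from where it was at the start of the episode above 0.02 m or angle between any of jebena, cup0, cup1, cup2's own z axis and vertical above 0.3 rad).
It also fails if it takes over 46 s, if anything falls off the work surface, if the arm or the gripper's body presses on something with over 40 N, if the wrist force passes 120 N, or if a joint passes its speed limit or range.

ROBOT

A 6-joint arm with a two-finger parallel gripper is mounted at the origin on the work surface. World frame = base frame: x ahead of the robot, y to its left, z up, the work surface at z = 0. Lengths are in m, angles in rad, forces in N, time in s.
With the tool pointing down it reaches from about 0.425 to 0.95 m from the base axis. Payload 3.5 kg.
Tool frame: the origin (TCP) lies at the very end of the fingers, on their centre line; the grasp point (between the pads) lies 19 mm behind it; z points along the fingers, y is the direction in which the jaws open and shut (so a half turn about z gives the same grasp; the last joint's range is limited). The gripper opens to 85 mm and grips with 20 to 120 N. Pads are 22 mm wide; open, the fingers measure 114 mm over their backs; the gripper's body (76 mm by 85 mm) begins 54 mm behind the grasp point. The pads swing forward as they close: fully open they stand 13 mm farther back than shut.
Start: joints at [1.172, 0.286, 1.577, -0, 1.279, -0.15], TCP at [0.166, 0.654, 0.231] pointing down, gripper open.
Joint ranges: [-2.77, 2.77], [-0.9, 2.22], [0.21, 2.48], [-1.53, 4.67], [0.24, 2.81], [-2.84, 2.84]. Speed limits (rad/s): [2.79, 2.79, 3.14, 3.14, 3.14, 3.14].

INTERFACE

Orientations are given as a unit quaternion [x, y, z, w].
In Python, from plant import get_state, read_camera, get_calibration, ticket, search_frame, cut_out, pinpoint gives the robot as it stands.
- The arm moves only by the tool move_arm, never from a script. Its argument "plan" is a list that holds one entry, the list of rows, each a list of 7 numbers: the turn, a rotation vector about the tool's x, y, z in degrees, then the shift along the tool's x, y, z in m, then the finger opening in m, from 0 to 0.0854. In form: [[[ax, ay, az, x, y, z, hand], ...]]. A call has exactly 5 rows; each row is the pose to reach, as a shift and turn from the pose measured when the call began, along the tool's axes at that moment; what a row does not reach only later rows make up. A row lasts 1/8 s, in which the tool goes at most 62.5 mm and 10.7 degrees, less where a joint would pass 70% of its speed; a pose out of reach is approached as far as the arm can. A call with a gripper value outside its range is refused whole. The fingers move at their own pace and stop on an object; "force" is the grip in N (left out, the last holds). Time passes only in rows, so rows that repeat a pose let the fingers close, or fill a call up. It gives the time, the measured TCP pose, the force and the opening at its end, in the units of the state.
- get_state(): the state, without advancing time (a new reading comes with each control period).
- read_camera(name): name is "side" or "top"; returns the picture (400x640x3 uint8, red, green, blue); there is no depth.
- get_calibration(name): a dict with "mtx" (3x3 intrinsics, pixels), "extrinsics" (4x4, takes a point from camera to world coordinates). Camera axes: x right, y up, looking along -z (the intrinsics and any distortion apply to the point x, -y, -z); pixel columns grow to the right and rows downward; lengths in m; the calibration is good to about 2 mm. A picture is of the moment at which its call begins. get_calibration takes no time and is no camera call.
- ticket.sign_off(): hands the job in, once; it reports no verdict.
Trained networks look in the newest picture that a camera, given by its name, has taken for a name from the list of things; names that differ only in an ending like _2 or _b are one class to them, and where a whole thing is asked for, a point or a joint stands for the part that bears it (a point fixed in the world has none). Each returns a list of dicts, best first, with "p" (0 to 1); they miss things now and then, are a little off and sometimes report something else, mostly with a low value. They report only what shows in the picture. A call takes as long as a camera call. They do not tell look-alikes from the thing itself.
- search_frame(camera, query): "centre" ([column, row] in pixels, amid what is visible of it).
- cut_out(camera, query): "pixels" (400x640 bool, what is visible of it) and "centre" ([column, row] in pixels, amid what is visible of it).
- pinpoint(camera, query): "centre" ([column, row] in pixels: a listed point, or the origin of a listed thing).
The state is a dict: "time": time; "qpos": joint angles; "dq": joint speeds; "joint_efforts": joint torques, N m; "eef_pos": TCP position; "tcp_rot": TCP orientation; "contact_force": force on the tool from outside, world axes, zero at the start; "wrist_torque": the same for the moment, N m; "opening": opening from 0.0 (shut) to 1.0 (fully open).
Only numpy, scipy, OpenCV 4.12 (cv2) and the standard library are available. Lean on these libraries where they do the work, as an engineer would, in place of code of your own. Each camera call takes 0.05 s, during which the arm holds its last target.

## Working session

There is one attempt and no reset: what is moved stays moved. The work goes in short steps, Python scripts to look and compute and a tool call to move; the robot and the scene stay as the last step left them, time stands still between calls to the robot, and variables do not carry over. Pictures are saved under pics/ and viewed, and the job is handed in when it is done.

Besides the shell and the picture viewer there is one more tool, called after "Call:" as name([rows], argument=value, ...), one row to a line, values as JSON. move_arm: Moves the arm, as the interface text tells. Its arguments: {"type":"object","properties":{"plan":{"type":"array","items":{"type":"array","items":{"type":"array","items":{"type":"number"}}}},"force":{"type":"number"}},"required":["plan"]}

```bash
ls; mkdir -p pics; python3 - <<'E'
from plant import *
import cv2,numpy as np
for n in ["side","top"]:
    im=read_camera(n); cv2.imwrite(f"pics/{n}0.png",im[:,:,::-1])
    c=get_calibration(n); print(n,np.round(c["mtx"],1).tolist(),np.round(c["extrinsics"],3).tolist(),[k for k in c])
    for q in ["grinder","flap_hinge","flap_edge","drawer_pull","jebena","cup0"]:
        print(q,[(np.round(d["centre"],1).tolist(),round(d["p"],2)) for d in pinpoint(n,q)])
s=get_state();print(s)
E
```

```text
pics
side [[461.6, 0.0, 316.6], [0.0, 461.6, 207.9], [0.0, 0.0, 1.0]] [[0.864, -0.401, 0.305, 0.797], [0.504, 0.681, -0.532, -0.558], [0.006, 0.613, 0.79, 0.935], [0.0, 0.0, 0.0, 1.0]] ['mtx', 'extrinsics']
grinder [([320.7, 294.1], 0.73), ([182.3, 267.8], 0.66)]
flap_hinge [([144.0, 230.3], 0.63)]
flap_edge [([172.7, 237.6], 0.98), ([328.5, 215.8], 0.64)]
drawer_pull [([209.8, 264.5], 0.68)]
jebena [([387.0, 228.7], 0.96), ([416.5, 185.4], 0.9)]
cup0 [([180.0, 379.2], 0.93), ([289.2, 229.5], 0.9), ([351.0, 234.1], 0.72), ([381.2, 354.9], 0.71)]
top [[519.1, 0.0, 323.9], [0.0, 519.1, 194.3], [0.0, 0.0, 1.0]] [[0.005, 0.998, -0.061, 0.431], [-1.0, 0.004, -0.019, -0.017], [-0.019, 0.061, 0.998, 1.275], [0.0, 0.0, 0.0, 1.0]] ['mtx', 'extrinsics']
grinder [([427.5, 297.5], 0.89), ([388.8, 164.6], 0.75), ([410.9, 95.8], 0.4)]
flap_hinge [([445.5, 330.6], 0.67), ([363.7, 136.0], 0.66)]
flap_edge [([394.7, 148.8], 0.85), ([434.7, 297.6], 0.83)]
drawer_pull [([445.7, 191.6], 0.77), ([422.5, 269.4], 0.67)]
jebena [([215.0, 147.4], 0.63), ([287.3, 145.6], 0.59)]
cup0 [([338.5, 225.8], 0.86), ([408.8, 94.8], 0.83), ([510.5, 229.0], 0.59)]
{'time': 0.7, 'qpos': array([ 1.17200168e+00,  2.86239017e-01,  1.57668487e+00,  6.48981503e-07,
        1.27860614e+00, -1.49964634e-01]), 'dq': array([ 0.00101078,  0.00088587, -0.00075465,  0.00046586, -0.00058726,
       -0.00064223]), 'joint_efforts': array([-3.25212741e-04, -4.05825090e+01, -2.92859584e+01, -8.46424882e-05,
        5.24365860e-04,  1.41113521e-08]), 'eef_pos': array([0.16617708, 0.65421615, 0.23137377]), 'tcp_rot': array([1.24094377e-01, 9.92270419e-01, 3.02258094e-05, 8.18511463e-06]), 'contact_force': array([0.70710914, 0.44267181, 0.06145218]), 'wrist_torque': array([-0.01796782, -0.0078726 ,  0.01923014]), 'opening': 1.0038685384445025}
```

View pics/side0.png

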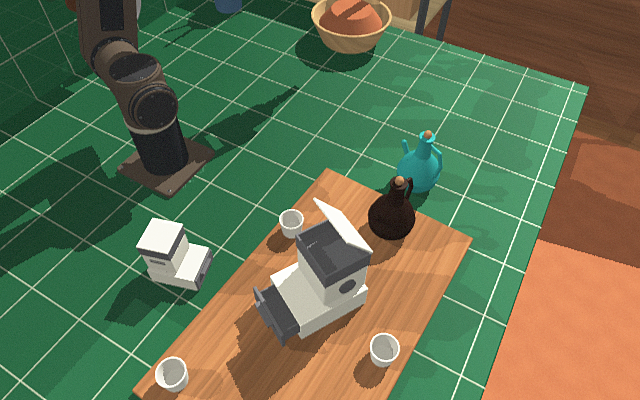

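View pics/top0.png

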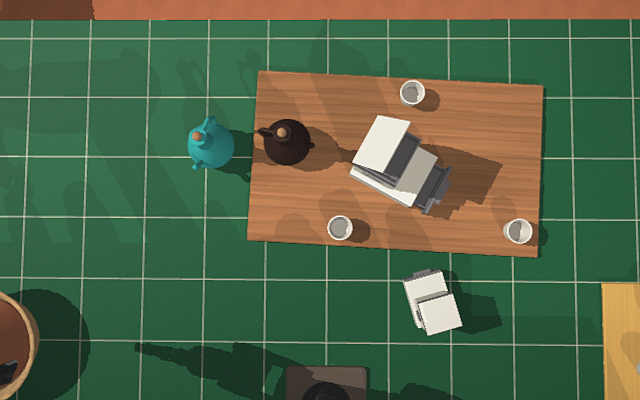

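The large grinder stands on the board: about (395,165) in the top view and (320,280) in the side view, with its flap up and drawer out to the lower right. The small grinder at (432,302) in the top view is off the board, so it's the look-alike. I'll zoom in next to pick corners for a pose fit.

```bash
python3 - <<'E'
import cv2
def crop(n,x,y,w,h,s):
    im=cv2.imread(f"pics/{n}0.png")[y:y+h,x:x+w]
    im=cv2.resize(im,None,fx=s,fy=s,interpolation=cv2.INTER_CUBIC)
    for k in range(0,w,20): cv2.putText(im,str(x+k),(k*s,10),0,.35,(0,0,255),1); cv2.line(im,(k*s,0),(k*s,h*s),(0,0,255) if k%100==0 else (0,200,255),1) if 0 else cv2.line(im,(k*s,12),(k*s,18),(0,0,255),1)
    for k in range(0,h,20): cv2.putText(im,str(y+k),(0,k*s+4),0,.35,(0,0,255),1); cv2.line(im,(26,k*s),(32,k*s),(0,0,255),1)
    cv2.imwrite(f"pics/{n}_crop.png",im)
crop("side",245,190,140,150,5) if 0 else crop("side",245,190,140,150,4)
crop("top",335,100,140,120,5)
E
```

```text
(no output)
```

View pics/side_crop.png

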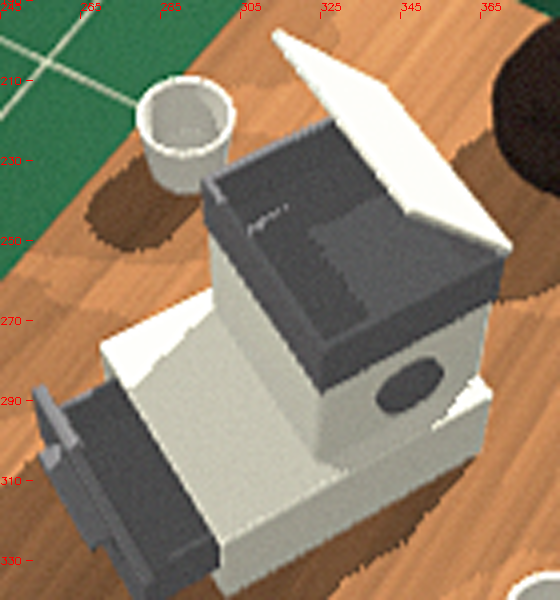

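View pics/top_crop.png

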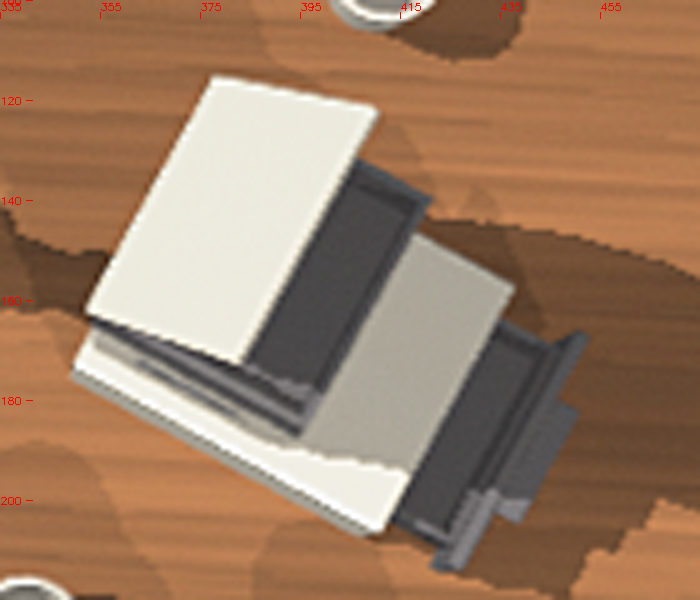

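```bash
cat > h.py <<'E'
import numpy as np, cv2
from plant import get_calibration,get_state,read_camera,pinpoint
from scipy.optimize import least_squares
def proj(n,P):
    c=get_calibration(n);E=np.array(c["extrinsics"]);K=np.array(c["mtx"])
    p=(np.asarray(P)-E[:3,3])@E[:3,:3]; p=p*[1,-1,-1]
    q=p@K.T; return q[:,:2]/q[:,2:]
def g2w(P,x,y,a,z=0.018):
    c,s=np.cos(a),np.sin(a);P=np.atleast_2d(P)
    return P@np.array([[c,-s,0],[s,c,0],[0,0,1]]).T+[x,y,z]
def flap(r,y,th,t=0.005): # point at distance r from hinge along, outer face
    return [.07-r*np.cos(th)+t*np.sin(th),y,.19+r*np.sin(th)+t*np.cos(th)]
def model(n,th,d):
    T={"top":[([-.09,-.065,.07],438,157.6),([-.09,.065,.07],410.6,206.6),([.07,.065,.07],349.6,174),
        ([-.03,-.055,.19],421.4,140),([-.03,.055,.19],395,186.6),
        (flap(.102,-.056,th),410.6,121.6),(flap(.102,.056,th),383.4,172.4),(flap(0,-.056,th),377.4,115),(flap(0,.056,th),352.4,162.4),
        ([-.111-d,-.03,.063],450.6,182),([-.111-d,.03,.063],439,204)],
     "side":[([-.09,-.065,.07],300.5,326.25),([-.09,-.065,0],302,339.25),([.07,-.065,.07],367.5,288.75),([-.09,.065,.07],270.75,276.25),
        ([-.03,-.055,.19],325.75,277),([-.03,.055,.19],296.25,235.5),
        (flap(.102,.056,th),313.75,197.5),(flap(.102,-.056,th),347,242.5),(flap(0,-.056,th),372.5,252),(flap(0,.056,th),341.25,211.25),([-.111-d,.03,.063],255.5,305)]}
    return T[n]
def res(v,full=False):
    x,y,a,th,d,*o=v; R=[]
    for i,n in enumerate(["top","side"]):
        m=model(n,th,d);W=g2w([k[0] for k in m],x,y,a)
        R.append(proj(n,W)-np.array([k[1:] for k in m])-np.array(o[2*i:2*i+2]))
    if full: return R
    return np.concatenate([np.vstack(R).ravel(),np.array(o)*.5])
E
python3 - <<'E'
from h import *
s=least_squares(res,[.45,-.15,1.1,1.1,.04,0,0,0,0],loss="soft_l1")
print(np.round(s.x,4)); 
for r in res(s.x,True): print(np.round(r,1).tolist())
x,y,a,th,d=s.x[:5]
for n,p in dict(edge=flap(.102,0,th),hinge=[.07,0,.19],pull=[-.111-d,0,.06]).items():
    w=g2w(p,x,y,a);print(n,np.round(w,4),proj("side",w),proj("top",w))
E
```

```text
[ 0.5753 -0.1443  1.0723  0.9028  0.0322 -0.6481  0.2685 -0.5262 -0.6402]
[[0.1, -0.5], [0.5, 0.2], [-0.1, -0.8], [0.2, -0.2], [1.3, -0.3], [-0.3, 0.3], [-1.1, 0.7], [0.3, 0.2], [-0.7, -0.0], [0.2, -0.2], [-0.6, 0.7]]
[[0.5, 0.2], [-0.3, 1.2], [1.1, -0.4], [-0.9, -0.3], [0.1, 1.0], [-0.8, -1.1], [-0.3, 0.6], [0.9, 0.3], [1.3, 0.0], [-0.4, -0.4], [-0.7, -2.4]]
edge [[ 0.5804 -0.1349  0.2912]] [[329.50624465 218.97502351]] [[395.70356928 147.73546048]]
hinge [[ 0.6087 -0.0828  0.208 ]] [[354.45134128 231.9284381 ]] [[365.6582437  140.15648438]]
pull [[ 0.5068 -0.27    0.078 ]] [[261.12680879 314.47892241]] [[443.67251864 193.59833019]]
```

```bash
python3 - <<'E'
from h import *
def ray(n,uv,z):
    c=get_calibration(n);E=np.array(c["extrinsics"]);K=np.array(c["mtx"])
    d=np.linalg.inv(K)@[*uv,1];d=E[:3,:3]@(d*[1,-1,-1]);o=E[:3,3];return o+d*(z-o[2])/d[2]
for n,L in dict(top=[("jeb",287.3,145.6,.018),("c",338.5,225.8,.018),("c",408.8,94.8,.018),("c",510.5,229,.018),("crim",518.5,230,.066),("crim",340,228,.066),("crim",412,93,.066)],side=[("jeb",387,228.7,.018),("c",180,379.2,.018),("c",289.2,229.5,.018),("c",381.2,354.9,.018)]).items():
    for k in L: print(n,k[0],ray(n,k[1:3],k[3])[:2].round(3))
x,y,a,th,d=.5753,-.1443,1.0723,.9028,.0322
s=get_state();R=__import__("scipy.spatial.transform",fromlist=["Rotation"]).Rotation.from_quat(s["tcp_rot"]).as_matrix();print(R.round(3))
# start: finger centre for flap approach: front-corner touches at r=.088
for t in [th+.12,.9,.7,.5,.3,.15,.05,0,-.03]:
    c=np.array(flap(.088 if t>.5 else .085,0,t)); c[0]+=.0145
    w=g2w(c,x,y,a)[0]; print(t,w.round(4), (R.T@(w-s["eef_pos"])).round(4))
E
```

```text
top jeb [0.627 0.097]
top c [ 0.432 -0.029]
top c [ 0.753 -0.2  ]
top c [ 0.426 -0.442]
top crim [ 0.424 -0.444]
top crim [ 0.427 -0.032]
top crim [ 0.745 -0.2  ]
side jeb [0.623 0.09 ]
side c [ 0.427 -0.442]
side c [ 0.42  -0.033]
side c [ 0.745 -0.2  ]
[[-0.969  0.246  0.   ]
 [ 0.246  0.969  0.   ]
 [-0.     0.    -1.   ]]
1.0228000000000002 [ 0.5958 -0.1066  0.2857] [-0.6038 -0.6316 -0.0544]
0.9 [ 0.5914 -0.1147  0.28  ] [-0.6015 -0.6405 -0.0487]
0.7 [ 0.5851 -0.1264  0.2685] [-0.5982 -0.6534 -0.0372]
0.5 [ 0.5812 -0.1335  0.2531] [-0.5962 -0.6612 -0.0218]
0.3 [ 0.5776 -0.1401  0.2379] [-0.5944 -0.6685 -0.0066]
0.15 [ 0.5759 -0.1432  0.2256] [-0.5935 -0.672   0.0057]
0.05 [ 0.5752 -0.1444  0.2172] [-0.5931 -0.6733  0.0141]
0 [ 0.5751 -0.1447  0.213 ] [-0.593  -0.6737  0.0183]
-0.03 [ 0.575  -0.1448  0.2104] [-0.593  -0.6738  0.0209]
```

Call:
move_arm([
  [[0,0,3,-0.02,-0.02,-0.04,0],[0,0,6,-0.055,-0.055,-0.08,0],[0,0,9,-0.095,-0.098,-0.11,0],[0,0,12,-0.135,-0.14,-0.12,0],[0,0,14.3,-0.175,-0.183,-0.12,0]],
], force=30)

```text
time: 1.32
eef_pos: [0.2917, 0.4325, 0.3535]
tcp_rot: [0.247, 0.969, 0.002, 0.001]
contact_force: [1.0, 0.8, 0.0]
opening: -0.002
```

Call:
move_arm([
  [[0,0,0,-0.045,-0.027,0,0],[0,0,0,-0.095,-0.057,0,0],[0,0,0,-0.145,-0.087,0,0],[0,0,0,-0.195,-0.117,0,0],[0,0,0,-0.245,-0.148,0,0]],
])

```text
time: 1.95
eef_pos: [0.4366, 0.1835, 0.3537]
tcp_rot: [0.247, 0.969, 0.002, 0.002]
contact_force: [1.0, -1.2, 0.1]
opening: 0.001
```

Call:
move_arm([
  [[0,0,0,-0.05,-0.03,0,0],[0,0,0,-0.1,-0.06,0,0],[0,0,0,-0.15,-0.09,0,0],[0,0,0,-0.2,-0.12,0,0],[0,0,0,-0.24,-0.145,0,0]],
])

```text
time: 2.58
eef_pos: [0.5786, -0.0608, 0.3536]
tcp_rot: [0.248, 0.969, 0.002, 0.002]
contact_force: [0.1, -0.1, -0.8]
opening: 0.001
```

```bash
cat > tgt.py <<'E'
import sys
from h import *
from scipy.spatial.transform import Rotation as Ro
G=(.5753,-.1443,1.0723)
def rel(P):
    s=get_state();R=Ro.from_quat(s["tcp_rot"]).as_matrix()
    return (R.T@(g2w(P,*G)[0]-s["eef_pos"])).round(4)
def tcp_g():
    s=get_state();x,y,a=G;c,q=np.cos(a),np.sin(a);d=s["eef_pos"]-[x,y,.018]
    return np.round([c*d[0]+q*d[1],-q*d[0]+c*d[1],d[2]],4)
E
python3 - <<'E'
from tgt import *
s=get_state();print(s["time"],s["eef_pos"].round(4),s["tcp_rot"].round(3),s["contact_force"].round(2),tcp_g())
for t in [1.05,.95,.9,.8,.7,.6,.5,.4,.3,.2,.1,.05,0,-.03]:
    c=np.array(flap(.085,0,t)); c[0]+=.0145; print(t,c.round(4),rel(c))
E
```

```text
2.575 [ 0.5786 -0.0608  0.3536] [0.248 0.969 0.002 0.002] [ 0.07 -0.14 -0.84] [0.0749 0.037  0.3356]
1.05 [0.0465 0.     0.2662] [-0.0368 -0.0286  0.0693]
0.95 [0.0391 0.     0.262 ] [-0.0369 -0.0361  0.0734]
0.9 [0.0356 0.     0.2597] [-0.0369 -0.0396  0.0758]
0.8 [0.0289 0.     0.2545] [-0.0369 -0.0464  0.081 ]
0.7 [0.0227 0.     0.2486] [-0.0368 -0.0526  0.0868]
0.6 [0.0172 0.     0.2421] [-0.0368 -0.0581  0.0933]
0.5 [0.0123 0.     0.2351] [-0.0368 -0.063   0.1002]
0.4 [0.0082 0.     0.2277] [-0.0368 -0.0672  0.1076]
0.3 [0.0048 0.     0.2199] [-0.0368 -0.0706  0.1154]
0.2 [0.0022 0.     0.2118] [-0.0368 -0.0733  0.1235]
0.1 [0.0004 0.     0.2035] [-0.0368 -0.0751  0.1318]
0.05 [-1.000e-04  0.000e+00  1.992e-01] [-0.0368 -0.0757  0.1361]
0 [-0.0005  0.      0.195 ] [-0.0367 -0.076   0.1403]
-0.03 [-0.0006  0.      0.1924] [-0.0367 -0.0762  0.1428]
```

Call:
move_arm([
  [[0,0,0,-0.037,-0.027,0.02,0],[0,0,0,-0.037,-0.028,0.045,0],[0,0,0,-0.037,-0.029,0.069,0],[0,0,0,-0.037,-0.036,0.073,0],[0,0,0,-0.037,-0.043,0.078,0]],
])

```text
time: 3.2
eef_pos: [0.591, -0.1165, 0.2764]
tcp_rot: [0.247, 0.969, 0.002, 0.003]
contact_force: [0.1, 0.9, 0.1]
opening: -0.001
```

```bash
python3 - <<'E'
from tgt import *
s=get_state();print(s["time"],s["contact_force"].round(2),tcp_g())
for n in ["side","top"]: 
    im=read_camera(n)[:,:,::-1]; im=im[120:370,200:440] if n=="side" else im[60:250,300:500]
    cv2.imwrite(f"pics/{n}1.png",cv2.resize(im,None,fx=2.4,fy=2.4))
for t in [.9,.8,.7,.6,.5,.4,.3,.2,.1,.05,0,-.03]:
    c=np.array(flap(.085,0,t)); c[0]+=.0145; print(t,c.round(4),rel(c))
E
```

```text
3.2 [0.14 0.94 0.1 ] [ 0.0319 -0.0005  0.2584]
0.9 [0.0356 0.     0.2597] [ 0.0005  0.004  -0.0013]
0.8 [0.0289 0.     0.2545] [ 0.0005 -0.0028  0.0039]
0.7 [0.0227 0.     0.2486] [ 0.0005 -0.009   0.0097]
0.6 [0.0172 0.     0.2421] [ 0.0005 -0.0145  0.0161]
0.5 [0.0123 0.     0.2351] [ 0.0005 -0.0194  0.0231]
0.4 [0.0082 0.     0.2277] [ 0.0005 -0.0236  0.0305]
0.3 [0.0048 0.     0.2199] [ 0.0006 -0.0271  0.0383]
0.2 [0.0022 0.     0.2118] [ 0.0006 -0.0297  0.0464]
0.1 [0.0004 0.     0.2035] [ 0.0006 -0.0315  0.0547]
0.05 [-1.000e-04  0.000e+00  1.992e-01] [ 0.0006 -0.0321  0.0589]
0 [-0.0005  0.      0.195 ] [ 0.0007 -0.0325  0.0632]
-0.03 [-0.0006  0.      0.1924] [ 0.0007 -0.0326  0.0657]
```

View pics/side1.png

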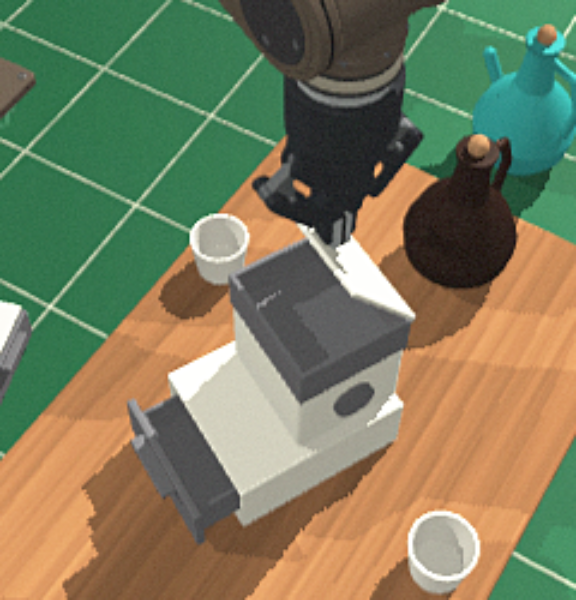

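The closed fingertips sit at the flap's outer face, near the middle of its free edge (about (335,245) in this crop). Everything else stands undisturbed, so I'll follow the arc down.

Call:
move_arm([
  [[0,0,0,0,-0.006,0.007,0],[0,0,0,0,-0.012,0.013,0],[0,0,0,0,-0.017,0.02,0],[0,0,0,0,-0.022,0.027,0],[0,0,0,0,-0.025,0.034,0]],
])

```text
time: 3.92
eef_pos: [0.5787, -0.139, 0.2415]
tcp_rot: [0.248, 0.969, 0.002, 0.002]
contact_force: [-0.2, -0.4, 1.1]
opening: -0.001
```

Call:
move_arm([
  [[0,0,0,0,-0.001,0.005,0],[0,0,0,0,-0.003,0.009,0],[0,0,0,0,-0.004,0.013,0],[0,0,0,0,-0.005,0.017,0],[0,0,0,0,-0.006,0.021,0]],
])

```text
time: 4.55
eef_pos: [0.5759, -0.144, 0.2202]
tcp_rot: [0.248, 0.969, 0.002, 0.002]
contact_force: [0.2, 0.2, 1.4]
opening: -0.001
```

```bash
python3 - <<'E'
from tgt import *
s=get_state();print(s["time"],s["contact_force"].round(2),tcp_g())
for n in ["side","top"]: 
    im=read_camera(n)[:,:,::-1]; im=im[120:370,200:440] if n=="side" else im[60:250,300:500]
    cv2.imwrite(f"pics/{n}2.png",cv2.resize(im,None,fx=2.4,fy=2.4))
E
```

```text
4.55 [0.18 0.19 1.36] [ 0.0006 -0.0004  0.2022]
```

View pics/side2.png

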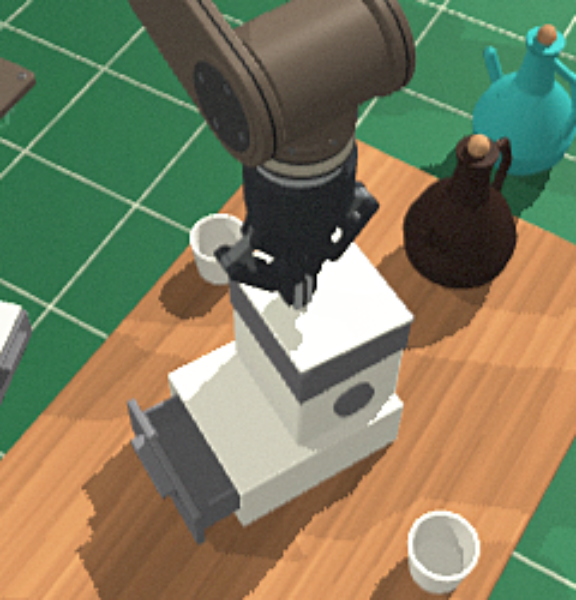

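The flap is nearly shut. The tips are 7 mm above the shut height and the force is about 1.4 N, so I'll press on gently until it meets the stop.

Call:
move_arm([
  [[0,0,0,0,0,0.002,0],[0,0,0,0,0,0.0035,0],[0,0,0,0,0,0.005,0],[0,0,0,0,0,0.006,0],[0,0,0,0,0,0.007,0]],
])

```text
time: 5.28
eef_pos: [0.5759, -0.1442, 0.213]
tcp_rot: [0.248, 0.969, 0.002, 0.002]
contact_force: [-1.4, 0.3, 4.0]
opening: -0.002
```

Call:
move_arm([
  [[0,0,0,0,0,0.0005,0],[0,0,0,0,0,0.001,0],[0,0,0,0,0,0.0013,0],[0,0,0,0,0,0.0015,0],[0,0,0,0,0,0.0015,0]],
])

```text
time: 5.9
eef_pos: [0.576, -0.1443, 0.2129]
tcp_rot: [0.248, 0.969, 0.002, 0.002]
contact_force: [-3.3, 0.2, 8.0]
opening: -0.003
```

The tips have stopped at z 0.213 and the force has risen to 8 N, so the flap is against its stop. I'll retract upward and go round in front of the drawer.

Call:
move_arm([
  [[0,0,0,0,0,-0.03,0],[0,0,0,0,-0.02,-0.055,0],[0,0,0,0,-0.07,-0.06,0],[0,0,0,0,-0.125,-0.06,0],[0,0,0,0,-0.175,-0.06,0]],
])

```text
time: 6.52
eef_pos: [0.4907, -0.2989, 0.2717]
tcp_rot: [0.248, 0.969, 0.002, 0.003]
contact_force: [-0.7, -0.7, 0.7]
opening: -0.004
```

```bash
python3 - <<'E'
from tgt import *
s=get_state();print(s["time"],s["contact_force"].round(2),tcp_g(), rel([-.190,0,.05]),rel([-.1577,0,.035]),rel([-.1255,0,.035]))
for n in ["side","top"]: 
    im=read_camera(n)[:,:,::-1]; im=im[120:370,200:440] if n=="side" else im[60:250,300:500]
    cv2.imwrite(f"pics/{n}3.png",cv2.resize(im,None,fx=2.4,fy=2.4))
    for q in ["flap_edge","drawer_pull"]: print(q,[(np.round(d["centre"],1).tolist(),round(d["p"],2)) for d in pinpoint(n,q)])
    print(proj(n,g2w([flap(.102,0,0),[-.1432,0,.06]],*G)).round(1).tolist())
E
```

```text
6.525 [-0.73 -0.71  0.69] [-0.1762  0.0004  0.2537] [ 0.0004 -0.0148  0.2036] [0.0006 0.0174 0.2187] [0.0006 0.0496 0.2189]
flap_edge [([174.4, 239.6], 0.96), ([304.1, 253.0], 0.93)]
drawer_pull [([260.7, 315.1], 0.78), ([211.0, 264.4], 0.6)]
[[308.7, 253.8], [261.1, 314.5]]
flap_edge [([413.3, 161.7], 0.59)]
drawer_pull [([443.1, 188.9], 0.86)]
[[409.5, 163.4], [443.7, 193.6]]
```

View pics/side3.png

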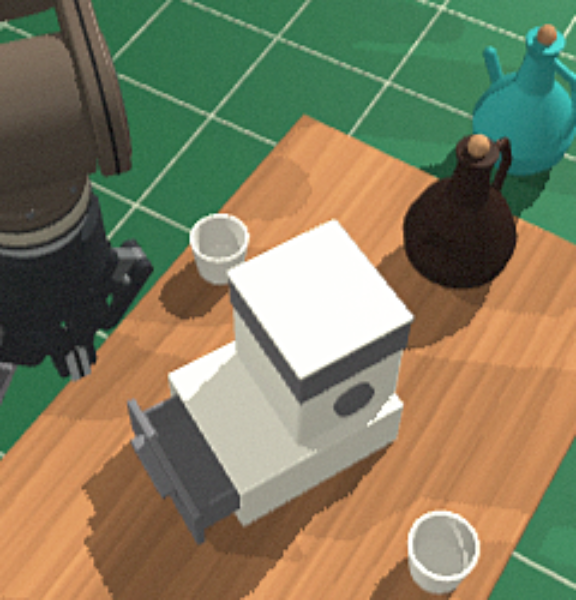

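View pics/top3.png

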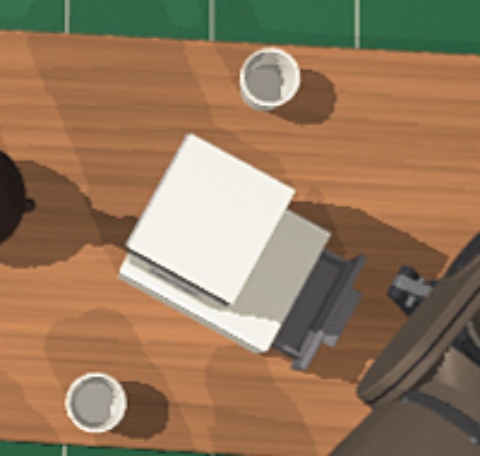

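The flap lies level on the rim in both views, and the grinder hasn't moved. Next I'll lower the fingers in front of the pull.

Call:
move_arm([
  [[0,0,0,0,-0.018,0.03,0],[0,0,0,0,-0.02,0.08,0],[0,0,0,0,-0.02,0.13,0],[0,0,0,0,-0.02,0.175,0],[0,0,0,0,-0.02,0.21,0]],
])

```text
time: 7.45
eef_pos: [0.4837, -0.3117, 0.0593]
tcp_rot: [0.246, 0.969, 0.003, 0.001]
contact_force: [-0.7, 0.5, 0.3]
opening: 0.001
```

```bash
python3 - <<'E'
from tgt import *
s=get_state();print(s["time"],s["contact_force"].round(2),tcp_g(),rel([-.1577,0,.04]),rel([-.1255,0,.04]))
for n in ["side"]: 
    im=read_camera(n)[:,:,::-1]; im=im[120:370,200:440] if n=="side" else im[60:250,300:500]
    cv2.imwrite(f"pics/{n}4.png",cv2.resize(im,None,fx=2.4,fy=2.4))
E
```

```text
7.45 [-0.7   0.52  0.26] [-0.1908  0.0004  0.0413] [-0.0004  0.0331  0.0015] [-0.0004  0.0653  0.0017]
```

View pics/side4.png

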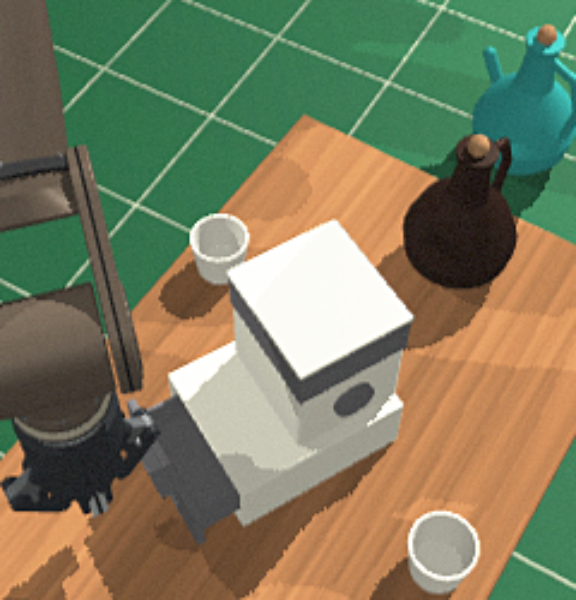

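Call:
move_arm([
  [[0,0,0,0,0.012,0,0],[0,0,0,0,0.024,0,0],[0,0,0,0,0.034,0,0],[0,0,0,0,0.042,0,0],[0,0,0,0,0.05,0,0]],
])

```text
time: 8.12
eef_pos: [0.5061, -0.266, 0.0563]
tcp_rot: [0.247, 0.969, 0.004, -0.001]
contact_force: [0.0, -2.5, -0.1]
opening: -0.004
```

```bash
python3 - <<'E'
from tgt import *
s=get_state();print(s["time"],s["contact_force"].round(2),tcp_g(),rel([-.1577,0,.04]),rel([-.1255,0,.04]))
for n in ["side"]: 
    im=read_camera(n)[:,:,::-1]; im=im[120:370,200:440] if n=="side" else im[60:250,300:500]
    cv2.imwrite(f"pics/{n}5.png",cv2.resize(im,None,fx=2.4,fy=2.4))
E
```

```text
8.125 [ 0.01 -2.5  -0.14] [-0.14    0.0026  0.0383] [-0.0026 -0.0177 -0.0019] [-0.0026  0.0145 -0.0016]
```

View pics/side5.png

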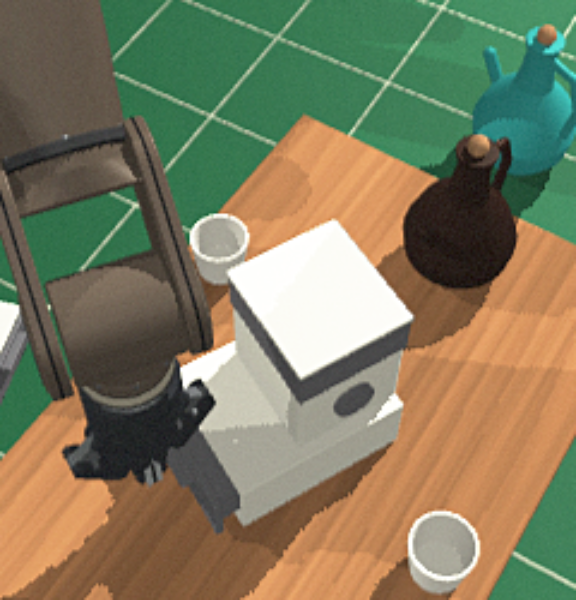

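The drawer is sliding in at about 2.5 N, and the grinder still stands in place. I'll keep pushing in smaller steps.

Call:
move_arm([
  [[0,0,0,-0.001,0.003,0,0],[0,0,0,-0.001,0.006,0,0],[0,0,0,-0.001,0.008,0,0],[0,0,0,-0.001,0.009,0,0],[0,0,0,-0.001,0.01,0,0]],
])

```text
time: 8.8
eef_pos: [0.5116, -0.2566, 0.0558]
tcp_rot: [0.247, 0.969, 0.005, -0.001]
contact_force: [-1.9, -0.7, -0.9]
opening: 0.001
```

Call:
move_arm([
  [[0,0,0,0,0.001,0,0],[0,0,0,0,0.0015,0,0],[0,0,0,0,0.002,0,0],[0,0,0,0,0.0025,0,0],[0,0,0,0,0.003,0,0]],
])

```text
time: 9.43
eef_pos: [0.5131, -0.254, 0.0558]
tcp_rot: [0.247, 0.969, 0.005, -0.001]
contact_force: [-2.1, -1.2, 0.7]
opening: 0.002
```

```bash
python3 - <<'E'
from tgt import *
s=get_state();print(s["time"],s["contact_force"].round(2),tcp_g(),rel([-.1255,0,.04]))
for n in ["side"]: 
    im=read_camera(n)[:,:,::-1]; im=im[120:370,200:440] if n=="side" else im[60:250,300:500]
    cv2.imwrite(f"pics/{n}6.png",cv2.resize(im,None,fx=2.4,fy=2.4))
E
```

```text
9.425 [-2.13 -1.17  0.66] [-0.1261  0.0022  0.0378] [-0.0022  0.0006 -0.0022]
```

View pics/side6.png

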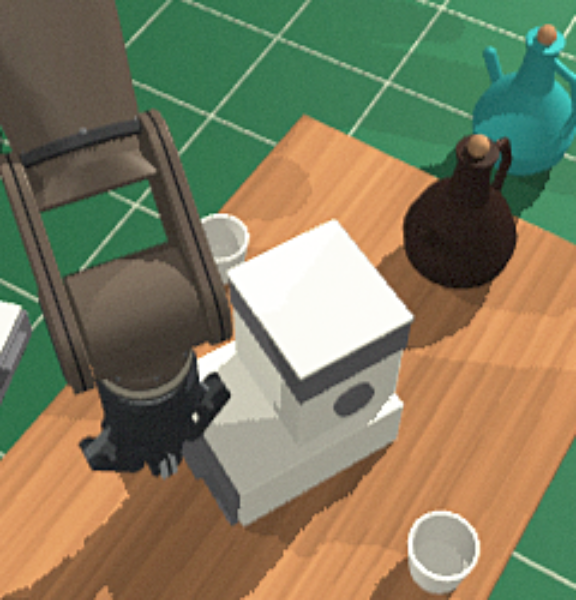

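The drawer front is almost flush and the force is still only the sliding friction of about 2.4 N. I'll continue in small increments until the stop shows in the force.

Call:
move_arm([
  [[0,0,0,0,0.001,0,0],[0,0,0,0,0.0015,0,0],[0,0,0,0,0.002,0,0],[0,0,0,0,0.002,0,0],[0,0,0,0,0.002,0,0]],
])

```text
time: 10.1
eef_pos: [0.5139, -0.2524, 0.0558]
tcp_rot: [0.246, 0.969, 0.004, -0.001]
contact_force: [-1.8, -2.2, 0.4]
opening: -0.0
```

Call:
move_arm([
  [[0,0,0,0,0.001,0,0],[0,0,0,0,0.0015,0,0],[0,0,0,0,0.002,0,0],[0,0,0,0,0.002,0,0],[0,0,0,0,0.002,0,0]],
])

```text
time: 10.72
eef_pos: [0.514, -0.2523, 0.0558]
tcp_rot: [0.246, 0.969, 0.003, -0.002]
contact_force: [-5.4, -6.4, 0.6]
opening: -0.002
```

```bash
python3 - <<'E'
from tgt import *
s=get_state();print(s["time"],s["contact_force"].round(2),tcp_g())
for n in ["side","top"]: 
    im=read_camera(n)[:,:,::-1]; cv2.imwrite(f"pics/{n}7f.png",im); im=im[220:370,240:400] if n=="side" else im[60:250,300:500]
    cv2.imwrite(f"pics/{n}7.png",cv2.resize(im,None,fx=4 if n=="side" else 2.4,fy=4 if n=="side" else 2.4))
a=cv2.imread("pics/side0.png")[:,:,:].astype(float)
E
```

```text
10.725 [-5.44 -6.37  0.63] [-0.1242  0.0022  0.0378]
```

View pics/side7.png

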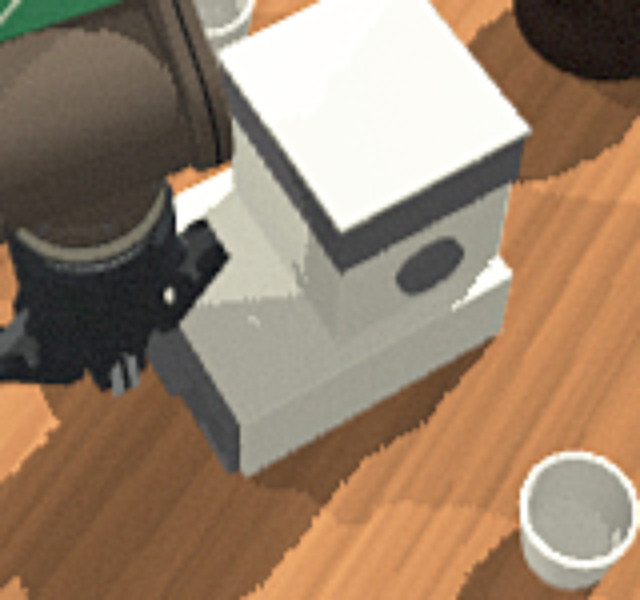

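The tips have stopped moving and the force has jumped to 8.4 N, and the drawer front looks flush, so it's home. I'll retract backward, then up, and check.

Call:
move_arm([
  [[0,0,0,0,-0.015,0,0],[0,0,0,0,-0.035,0,0],[0,0,0,0,-0.055,0,0],[0,0,0,0,-0.065,-0.03,0],[0,0,0,0,-0.065,-0.08,0]],
])

```text
time: 11.45
eef_pos: [0.4811, -0.3104, 0.1341]
tcp_rot: [0.247, 0.969, 0.004, -0.004]
contact_force: [-0.3, -0.3, -0.5]
opening: 0.001
```

Call:
move_arm([
  [[0,0,0,0.02,-0.01,-0.045,0],[0,0,0,0.04,-0.02,-0.09,0],[0,0,0,0.06,-0.04,-0.12,0],[0,0,0,0.08,-0.04,-0.14,0],[0,0,0,0.08,-0.04,-0.14,0]],
])

```text
time: 12.08
eef_pos: [0.3923, -0.3099, 0.277]
tcp_rot: [0.248, 0.969, 0.003, -0.002]
contact_force: [0.4, -0.5, 0.8]
opening: 0.0
```

```bash
python3 - <<'E'
from tgt import *
s=get_state();print(s["time"],s["contact_force"].round(2),s["eef_pos"])
for n in ["side","top"]: 
    im=read_camera(n)[:,:,::-1]; cv2.imwrite(f"pics/{n}8f.png",im)
    def dots(im,x0,y0,f):
        im=cv2.resize(im,None,fx=f,fy=f,interpolation=cv2.INTER_CUBIC)
        m=[k[0] for k in model(n,0.,0.)]
        for u,v in proj(n,g2w(m,*G)): cv2.circle(im,(int((u-x0+.5)*f),int((v-y0+.5)*f)),3,(0,0,255),1)
        return im
    o=dots(im[190:340,245:385],245,190,4) if n=="side" else dots(im[100:220,335:475],335,100,5)
    cv2.imwrite(f"pics/{n}8.png",o)
    for q in ["flap_edge","drawer_pull","jebena","cup0"]: print(n,q,[(np.round(d["centre"],1).tolist(),round(d["p"],2)) for d in pinpoint(n,q)])
    print(proj(n,g2w([flap(.102,0,0),[-.111,0,.06]],*G)).round(1).tolist())
E
```

```text
12.075 [ 0.38 -0.5   0.79] [ 0.39226651 -0.30989737  0.2770232 ]
side flap_edge [([307.3, 253.2], 0.85), ([172.1, 238.0], 0.57)]
side drawer_pull [([273.3, 308.6], 0.82), ([210.3, 263.0], 0.52)]
side jebena [([386.0, 227.9], 0.58), ([414.4, 184.8], 0.55)]
side cup0 [([293.3, 230.7], 0.87), ([379.2, 351.3], 0.76), ([179.3, 378.5], 0.64)]
[[308.7, 253.8], [275.4, 306.8]]
top flap_edge [([412.8, 160.9], 0.72), ([432.7, 294.3], 0.43)]
top drawer_pull [([422.4, 267.3], 0.76), ([431.4, 185.9], 0.72)]
top jebena [([215.8, 145.5], 0.68), ([288.6, 146.7], 0.59)]
top cup0 [([341.5, 226.4], 0.88), ([410.1, 95.8], 0.56)]
[[409.5, 163.4], [431.3, 186.9]]
```

View pics/side8.png

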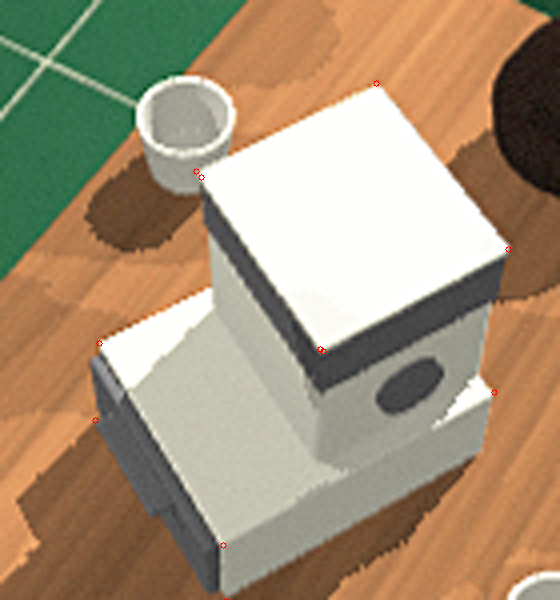

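View pics/top8.png

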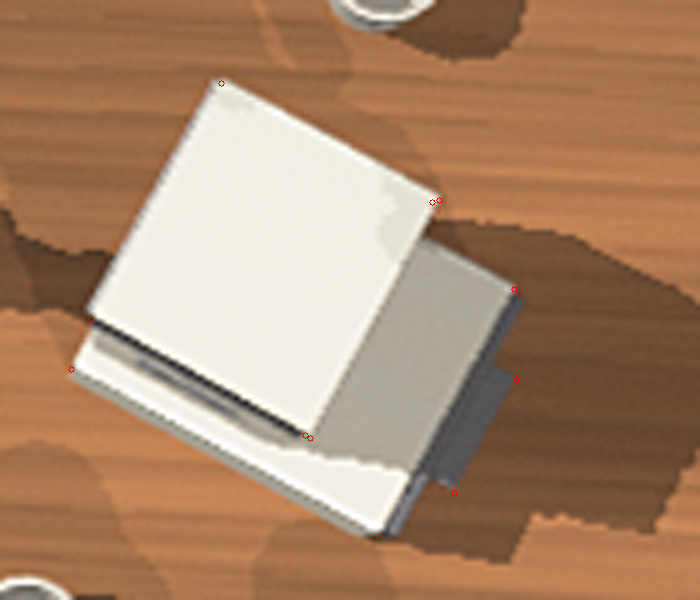

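View pics/top8f.png

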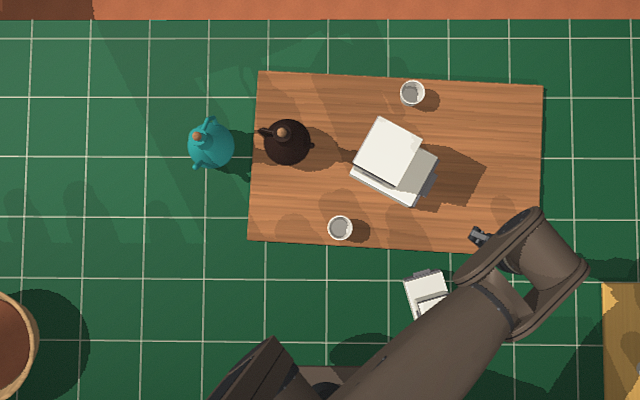

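The predicted corners for flap 0 and drawer 0 fall on the flap, rim, base and pull in both views. The grinder, pot and all three cups are where they were (the third cup, hidden in the top view, shows in the side view at (179,378)). The arm is clear of everything, so I'll hand in.

```bash
python3 -c "
from plant import ticket
print(ticket.sign_off())"
```

```text
the job is handed in; nothing more can be done
None
```

The flap is shut and the drawer is home on the large grinder, and I handed the job in at about 12.6 s; the sign-off reports no verdict.

- **Flap:** I pushed it down along its arc with closed fingertips until it stopped, and the force rose from about 1.4 N to 8 N there.
- **Drawer:** I pushed its pull in until it stopped, and the force rose from about 2.5 N to 8.4 N there.
- **Final pictures:** With flap and drawer at zero, the grinder model's corners fell within about 1 to 2 px on flap, rim, base and pull in both views. The grinder had not visibly moved, and the arm had backed off clear of everything.
- **Pot and cups:** They showed no visible shift. The third cup was hidden by the arm in the last top view, so I could only confirm it from the side.
- **Disagreements:** The network's point readings differed from the model by up to about 4 px. They also reported the small look-alike grinder and the turquoise pot, which I ruled out from the pictures.

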